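# Load two welding jigs for tacking

### The job

Set the parts up on the two welding jigs, ready to be tacked. On the round jig stack the bearing race (the one in the middle of the worktop, not the one far back by the mug), then the round cover plate on the race, then the large hexagon nut on top; on the square jig lay the square foot plate and stand the pipe stub on it. Every part goes over its jig's locating pin and lies level and centred on the part below; leave the small nut and the spring where they are.

Things in the scene. Friction and masses are not known exactly. Their poses are not given: they have to be found in the camera images.
- round_jig: Round welding jig, fixed to the worktop: dark steel disc 100 mm across and 12 mm thick; in its middle a bright stepped locator on a vertical axis: first a boss 34 mm across whose top is 21 mm above the worktop, on it a pin 14 mm across whose rounded tip is 47 mm above the worktop. Origin: centre of the underside, on the worktop; z up
- square_jig: Square welding jig, fixed to the worktop: dark steel plate 100 x 100 mm, 12 mm thick; in its middle one bright vertical pin 22 mm across, tapered at the tip, which is 42 mm above the worktop. Origin: centre of the underside, on the worktop; z up, x and y along the edges
- race: Bearing race: plain bright steel ring lying flat in the open middle of the worktop (a similar ring far back by the mug, left of the green chest, belongs to the room and is fixed), 62 mm outside, bore about 40 mm, 17 mm high. Origin: centre of the underside
- cover: Round cover plate: thick plain steel washer lying flat, 52 mm across, 8 mm thick, hole 20 mm. Origin: centre of the underside
- big_nut: Large hexagon nut lying flat, the larger of the two nuts: 36 mm across flats (along its x axis), 41 mm across corners, 17 mm high, bore about 22 mm. Origin: centre of the underside
- foot_plate: Square foot plate of steel lying flat: 58 x 58 mm, 8 mm thick, with a hole of 29 mm in the middle. Origin: centre of the underside; x and y along its edges
- pipe: Rusty pipe stub standing on end: 42 mm outside, bore about 31 mm, 62 mm tall. Origin: centre of the lower end
- small_nut: Small hexagon nut lying flat, 30 mm across flats, 34 mm across corners, 14 mm high; not wanted, to be left where it lies. Origin: centre of the underside
- spring: Short compression spring standing on end, 31 mm across, 36 mm tall; not wanted, to be left where it stands. Origin: centre of the lower end
There are look-alikes about, which are no part of the job. Leave any red look-alike of the cover alone.

How it is judged:
By the outcome, as a careful person would: the job done as asked, in the order asked, and still so for the second after the job is handed in, with the robot touching nothing.
It also fails if it takes over 138 s, if anything falls off the work surface, if the arm or the gripper's body presses on something with over 40 N, if the wrist force passes 120 N, or if a joint passes its speed limit or range.

### The arm

A 6-joint arm with a two-finger parallel gripper is mounted at the origin on a cart in front of the work surface, level with it; the furniture and walls round the work are solid. World frame = base frame: x ahead of the robot, y to its left, z up, the work surface at z = 0. Lengths are in m, angles in rad, forces in N, time in s.
With the tool pointing down it reaches from about 0.3 to 0.775 m from the base axis. Payload 14.6 kg.
Tool frame: the origin (TCP) lies at the very end of the fingers, on their centre line; the grasp point (between the pads) lies 19 mm behind it; z points along the fingers, y is the line along which they close (so a half turn about z gives the same grasp; the last joint's range is limited). The gripper opens to 94 mm and grips with 3 to 60 N. Pads are 16 mm wide; open, the fingers measure 119 mm over their backs; the gripper's body (75 mm by 177 mm) begins 78 mm behind the grasp point.
Start: joints at [-1.309, 0.3, 1.521, -0, 1.321, -0.067], TCP at [0.178, -0.521, 0.205] pointing down, gripper open.
Joint ranges: [-3.03, 3.03], [-0.79, 2.21], [0.23, 2.52], [-1.04, 4.18], [0, 3.07], [-2.55, 2.55]. Speed limits (rad/s): [2.22, 2.22, 2.57, 3.14, 3.14, 3.14].

### API

Orientations are given as [roll, pitch, yaw] about the fixed x, y, z axes, in that order (R = Rz(yaw) Ry(pitch) Rx(roll)).
In Python, from station import ctrl, cams gives the robot as it stands. The module is installed in compiled form; this text tells all that it offers.
- The arm moves only by the tool arm_command, never from a script. Its argument "plan" is a list that holds one entry, the list of rows, each a list of 7 numbers: the shift along the tool's x, y, z in parts of the range, where 1.0 means 750 mm, then the turn, a rotation vector about the tool's x, y, z in normalised numbers (1 is pi/2 rad), then the closure, from -1 (fully open) to 1 (shut). A call has 1 to 12 rows; each row is the pose to reach, as a shift and turn from the pose commanded when the call began, along the tool's axes at that moment; what a row does not reach only later rows make up. A row lasts 1/10 s, in which the tool goes at most 50 mm and 8.59 degrees, less where a joint would pass 70% of its speed; a pose out of reach is approached as far as the arm can. No shift or turn number may pass 1 either way. A call with a gripper value outside its range is refused whole. The fingers move at their own pace and stop on an object; "squeeze" is the grip in N (left out, the last holds). Time passes only in rows, so rows that repeat a pose let the fingers close. It gives the time, the measured TCP pose, the force, the opening and the grip force at its end, in the units of the state.
- ctrl.get_obs(): the state, without advancing time (a new reading comes with each control period).
- cams.camera(name): name is "scene" or "side" or "wrist"; returns (picture, depth): 480x640x3 uint8, blue, green, red; 480x640 float32, m along the optical axis (not along the pixel's ray), 0 where there is no reading.
- cams.camera_info(name): a dict with "fx", "fy", "cx", "cy" (pixels), "world_to_cam" (4x4, takes a point from world to camera coordinates). Camera axes: x right, y down, z forward; pixel columns grow to the right and rows downward; lengths in m; the calibration is good to about 2 mm. A picture is of the moment at which its call begins: read the wrist's pose just before it. camera_info takes no time and is no camera call; for the wrist camera it gives the pose at the moment of the call.
- ctrl.hand_in(): hands the job in; it is judged then, once.
The state is a dict: "time_s": time; "qpos": joint angles; "joint_vel": joint speeds; "tau": joint torques, N m; "ee_pos": TCP position; "eef_rot": TCP orientation; "force": force on the tool from outside, world axes, zero at the start; "moment": the same for the moment, N m; "grip_width": finger opening in m; "grip_force": force on a finger pad.
Only numpy, scipy, OpenCV 4.12 (cv2) and the standard library are available. Lean on these libraries where they do the work, as an engineer would, in place of code of your own. Each camera call takes 0.05 s, during which the arm holds its last target. There are 200 camera calls.

## Working session

There is one attempt and no reset: what is moved stays moved. The work goes in short steps, Python scripts to look and compute and a tool call to move; the robot and the scene stay as the last step left them, time stands still between calls to the robot, and variables do not carry over. Pictures are saved under pics/ and viewed, at most 14 in all, crops included, and the job is handed in when it is done.

Besides the shell and the picture viewer there is one more tool, called after ">>>" by a JSON object that holds its "api" and its "payload". arm_command: Moves the arm, as the interface text tells. Its arguments: {"type":"object","properties":{"plan":{"type":"array"},"squeeze":{"type":"number"}},"required":["plan"]}

```bash
mkdir -p pics
cat > h.py <<'E'
import numpy as np, cv2
from station import ctrl, cams
def snap(n,f):
    i=cams.camera_info(n); p,d=cams.camera(n)
    cv2.imwrite(f'pics/{f}.png',p); np.savez(f'pics/{f}.npz',p=p,d=d,T=i['world_to_cam'],k=[i['fx'],i['fy'],i['cx'],i['cy']])
    return p,d
def load(f):
    return np.load(f'pics/{f}.npz')
def pts(z):  # world point map
    fx,fy,cx,cy=z['k']; d=z['d']; v,u=np.mgrid[:480,:640]
    P=np.stack([(u-cx)/fx*d,(v-cy)/fy*d,d,np.ones_like(d)],-1)
    return (P@np.linalg.inv(z['T']).T)[...,:3]
E
python3 - <<'E'
from h import *
snap('scene','s0');snap('side','d0');snap('wrist','w0')
o=ctrl.get_obs();print(o)
for n in('scene','side','wrist'):
    i=cams.camera_info(n);print(n,i['fx'],np.round(np.linalg.inv(i['world_to_cam']),3).tolist())
E
```

```text
{'time_s': 0.15, 'qpos': array([-1.30855744e+00,  3.00326968e-01,  1.52142593e+00,  1.12734408e-07,
        1.32071034e+00, -6.65675078e-02]), 'joint_vel': array([ 0.00306393, -0.00242326, -0.0011713 ,  0.00093031, -0.00011013,
       -0.00029444]), 'tau': array([-1.73206518e-04, -5.31963658e+01, -3.52822852e+01,  7.07836007e-02,
        2.36167858e-02, -6.71566431e-05]), 'ee_pos': array([ 0.1775651 , -0.52033878,  0.20503103]), 'eef_rot': array([-3.14072400e+00, -5.80191524e-05,  3.28806337e-01]), 'force': array([ 0.64585351,  0.07817687, -0.52146092]), 'moment': array([-0.0209848 ,  0.01351849, -0.00095702]), 'grip_force': 0.0, 'grip_width': 0.09387210999065222}
scene 488.84863899446117 [[0.56, -0.495, 0.664, -0.088], [-0.828, -0.343, 0.444, -0.346], [0.008, -0.798, -0.602, 0.573], [0.0, 0.0, 0.0, 1.0]]
side 495.6741288474535 [[-0.996, 0.046, -0.076, 0.56], [0.089, 0.394, -0.915, 0.86], [-0.012, -0.918, -0.396, 0.385], [0.0, 0.0, 0.0, 1.0]]
wrist 340.15961995881565 [[0.323, -0.913, -0.25, 0.251], [-0.946, -0.312, -0.085, -0.496], [-0.001, 0.264, -0.964, 0.384], [0.0, 0.0, 0.0, 1.0]]
```

View pics/s0.png

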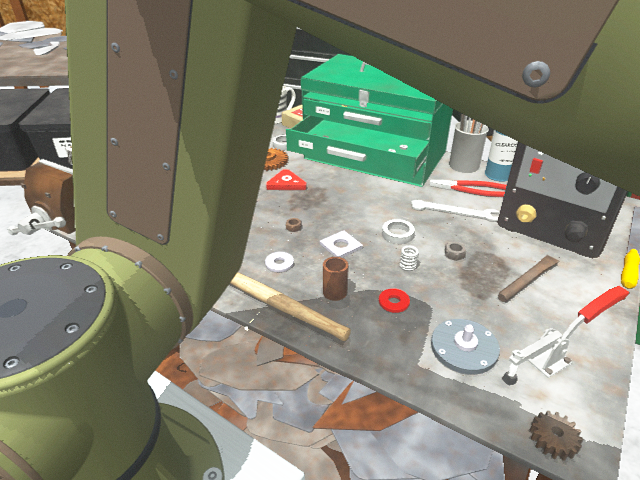

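View pics/d0.png

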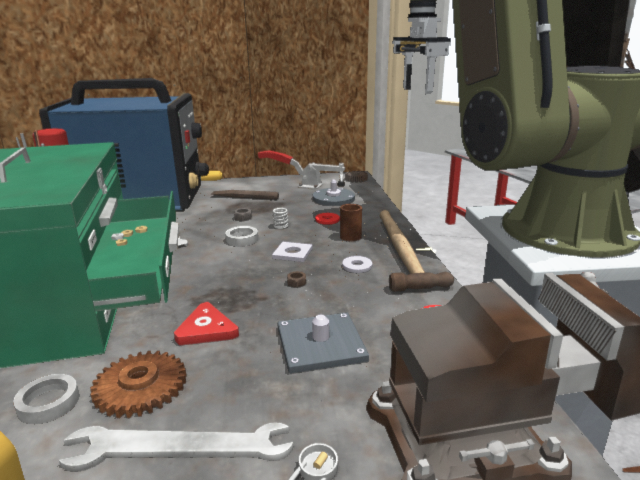

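Scene: round jig (465,342), pipe (335,278), cover (279,262), foot plate (341,243), race (398,231), spring (408,258), nuts (455,250) and (293,225), red decoy (394,300). Side: square jig (320,342). Next I'll make a rectified orthographic view from depth.

Run:
```python
from h import *
S=1000 # px/m ; x .2...8 up, y -.45...45 
for f in('s0','d0'):
    z=load(f);P=pts(z);h=P[...,2]
    m=(h>.004)&(h<.07)&(P[...,0]>.2)&(P[...,0]<.8)&(abs(P[...,1])<.5)&(z['d']>0)
    n,l,st,c=cv2.connectedComponentsWithStats(m.astype(np.uint8))
    for i in range(1,n):
        if 60<st[i,4]<6000:
            Q=P[l==i];t=np.percentile(Q[:,2],95)
            T=Q[Q[:,2]>t-.003]
            (cx,cy),(w,hh),a=cv2.minAreaRect(T[:,:2].astype(np.float32)*1000)
            (ex,ey),r=cv2.minEnclosingCircle(T[:,:2].astype(np.float32)*1000)
            print(f,np.round(c[i]),st[i,4],'top',round(t*1000,1),'rect',np.round([cx,cy,w,hh,a],1),'circ',np.round([ex,ey,2*r],1))
```

```text
s0 [276. 157.] 396 top 19.1 rect [760.1 381.9  90.9  28.   26. ] circ [756.4 389.4  91.7]
s0 [349. 163.] 528 top 69.6 rect [732.7 149.6  44.4 304.6  15.7] circ [753.7 155.5 304.6]
s0 [286. 181.] 530 top 14.6 rect [676.7 275.8  72.8  89.1  30.4] circ [666.5 271.   96.5]
s0 [539. 228.] 3134 top 67.6 rect [ 751.9 -277.8   42.6  191.9    2.6] circ [ 772.4 -276.9  191.9]
s0 [294. 224.] 152 top 14.6 rect [541.5 156.3  30.1  28.2  25.1] circ [542.  157.1  34.6]
s0 [398. 230.] 476 top 17.6 rect [639.2 -28.2  61.9  60.9  60.9] circ [639.7 -28.9  64.9]
s0 [ 65. 228.] 185 top 68.4 rect [250.9 435.9  17.7   5.8   0.7] circ [250.8 436.6  17.8]
s0 [337. 265.] 1495 top 61.4 rect [429.4 -17.3  42.   40.9  34.5] circ [429.6 -16.8  44.3]
s0 [455. 250.] 279 top 17.7 rect [ 644.  -144.5   38.8   34.2   28.1] circ [ 644.2 -144.7   39.7]
s0 [409. 257.] 340 top 36.1 rect [564.4 -88.1  29.5  28.5  25.7] circ [563.7 -88.   32.7]
s0 [279. 261.] 379 top 9.0 rect [436.5 109.   50.6  50.1  13.4] circ [436.4 107.5  53.8]
s0 [630. 271.] 535 top 27.3 rect [ 758.7 -422.5   80.9   19.8   10. ] circ [ 758.6 -421.3   8
[... 1641 characters left out ...]
 9.0 rect [439.7 111.1  51.8  49.5  81. ] circ [439.9 111.   54. ]
d0 [296. 278.] 239 top 14.6 rect [544.3 157.7  32.3  29.   88.6] circ [544.9 158.4  34. ]
d0 [205. 326.] 1650 top 15.1 rect [680.2 280.4  72.   91.8  34.1] circ [670.4 273.5  98.4]
d0 [321. 342.] 3930 top 31.1 rect [520.1 329.1  17.8  20.6  86.4] circ [519.9 327.7  21.7]
d0 [138. 383.] 4389 top 20.1 rect [734.2 385.8  43.2  42.1  81.5] circ [734.3 384.9  45.1]
d0 [393. 401.] 1979 top 63.8 rect [454.1 474.6  12.4  23.5  55.1] circ [451.  470.1  23.5]
d0 [ 74. 395.] 125 top 17.6 rect [798.7 407.   22.6   2.6  89.8] circ [799.1 407.   22.6]
d0 [169. 442.] 5121 top 9.3 rect [674.4 475.9  48.2 225.2  90. ] circ [674.4 481.8 226.8]
```

```bash
cat >> h.py <<'E'
def region(P,x,y,r,zlo,zhi):
    m=(np.hypot(P[...,0]-x,P[...,1]-y)<r)&(P[...,2]>zlo)&(P[...,2]<zhi); return P[m]
def desc(Q):
    q=Q[:,:2].astype(np.float32)*1000
    h=cv2.convexHull(q)
    return len(q),'rect',[[round(float(a),1) for a in b] if not np.isscalar(b) else round(b,1) for b in cv2.minAreaRect(q)],'circ',[np.round(b,1) for b in cv2.minEnclosingCircle(q)]
E
python3 - <<'E'
from h import *
S=pts(load('s0'));D=pts(load('d0'))
for n,P in(('s',S),('d',D)):
    print(n,'rj disc',desc(region(P,.437,-.245,.056,.0095,.0145)))
    for lo,hi in((.019,.024),(.03,.05)):
        q=region(P,.437,-.245,.04,lo,hi); print(n,'rj',lo,desc(q) if len(q)>3 else 0)
    for nm,c,r,lo,hi in(('sj',(.521,.328),.075,.0095,.0145),('sjpin',(.521,.328),.03,.018,.05),('foot',(.546,.045),.045,.0065,.0105),('nut',(.6457,-.1435),.025,.014,.02)):
        q=region(P,*c,r,lo,hi); print(n,nm,desc(q) if len(q)>3 else 0)
# obstacles around jigs
for nm,P,c in(('clamp s',S,(.437,-.245)),('clamp d',D,(.437,-.245)),('vise',D,(.521,.328)),('vise s',S,(.521,.328))):
    q=region(P,*c,.2,.03,.4); ang=np.degrees(np.arctan2(q[:,1]-c[1],q[:,0]-c[0]));rr=np.hypot(q[:,0]-c[0],q[:,1]-c[1])
    for a in range(-180,180,30):
        s=(ang>=a)&(ang<a+30)&(rr>.03)
        if s.sum()>5: print(nm,a,'rmin',rr[s].min().round(3),'zmax',q[s,2].max().round(3), 'rmin z>.1',rr[s&(q[:,2]>.1)].min().round(3) if (s&(q[:,2]>.1)).any() else None)
E
```

```text
s rj disc (2262, 'rect', [[438.1, -244.7], [99.0, 99.2], 37.3], 'circ', [array([ 438.3, -245.1]), np.float64(50.7)])
s rj 0.019 (214, 'rect', [[436.5, -245.4], [30.1, 33.0], 8.4], 'circ', [array([ 437.9, -245.1]), np.float64(16.6)])
s rj 0.03 (111, 'rect', [[436.6, -244.7], [14.0, 11.4], 78.2], 'circ', [array([ 437.1, -244.7]), np.float64(7.2)])
s sj 0
s sjpin 0
s foot (388, 'rect', [[543.9, 45.3], [59.8, 60.5], 70.3], 'circ', [array([544.3,  44.3]), np.float64(40.8)])
s nut (141, 'rect', [[644.0, -144.6], [38.7, 34.2], 28.5], 'circ', [array([ 644.2, -144.7]), np.float64(19.9)])
d rj disc (394, 'rect', [[441.3, -243.2], [98.3, 97.7], 52.8], 'circ', [array([ 442.5, -241.9]), np.float64(51.7)])
d rj 0.019 (51, 'rect', [[440.2, -240.7], [27.9, 31.5], 89.5], 'circ', [array([ 439.7, -242.1]), np.float64(16.4)])
d rj 0.03 (45, 'rect', [[441.2, -239.5], [11.3, 12.5], 74.7], 'circ', [array([ 441.7, -240.5]), np.float64(7.3)])
d sj (3219, 'rect', [[519.9, 326.7], [99.4, 102.4], 7.4], 'circ', [array([519.8, 327.4]), np.float64(69.1)])
d sjpin (345, 'rect', [[520.2, 329.5], [18.5, 20.8], 86.4], 'circ', [array([519.8, 328. ]), np.float64(11.0)])
d foot (388, 'rect', [[546.6, 44.8], [62.5, 58.4], 71.0], 'circ', [array([546.2,  46. ]), np.float64(40.3)])
d nut (83, 'rect', [[647.5, -142.5], [33.8, 39.0], 3.2], 'circ', [array([ 647.3, -142.5]), np.float64(19.9)])
clamp s -120 rmin 0.072 zmax 0.066 rmin z>.1 None
clamp s -90 rmin 0.081 zmax 0.059 rmin z>.1 None
clamp s -60 rmin 0.116 zmax 0.081 rmin z>.1 None
clamp s 30 rmin 0.186 zmax 0.038 rmin z>.1 None
clamp d -120 rmin 0.068 zmax 0.067 rmin z>.1 None
clamp d -90 rmin 0.076 zmax 0.058 rmin z>.1 None
clamp d -60 rmin 0.103 zmax 0.08 rmin z>.1 None
clamp d 30 rmin 0.191 zmax 0.037 rmin z>.1 None
vise -30 rmin 0.192 zmax 0.115 rmin z>.1 0.193
vise 90 rmin 0.133 zmax 0.129 rmin z>.1 0.142
vise 120 rmin 0.148 zmax 0.15 rmin z>.1 0.148
vise s -30 rmin 0.187 zmax 0.115 rmin z>.1 0.189
```

```bash
cat > go.py <<'E'
# go.py x y z(mm) yaw(deg) : shift/turn from present pose
import sys; from h import *
from scipy.spatial.transform import Rotation as R
x,y,z,yaw=map(float,sys.argv[1:5]); o=ctrl.get_obs()
R0=R.from_euler('xyz',o['eef_rot']); 
best=min((yaw+180*k for k in range(-2,3)),key=lambda a:abs((R0.inv()*R.from_euler('xyz',[np.pi,0,np.radians(a)])).magnitude()))
q=o['qpos']
for a in sorted({best,best-180,best+180}):
    rv=(R0.inv()*R.from_euler('xyz',[np.pi,0,np.radians(a)])).as_rotvec()
    # joint 6 estimate: yaw_down change = dq1 - dq6 (sign found at start)
    print(a,'rv',rv.round(3))
print('shift',R0.inv().apply(np.array([x,y,z])-o['ee_pos']*1000).round(1),'q1,q6',q[[0,5]].round(2),'t',o['time_s'])
E
python3 go.py 641 -27 150 90
```

```text
-90.0 rv [-1.0e-03  1.0e-03  1.9e+00]
90.0 rv [-1.000e-03 -1.000e-03 -1.242e+00]
270.0 rv [-1.0e-03  1.0e-03  1.9e+00]
shift [ 597.9 -317.2   55.3] q1,q6 [-1.31 -0.07] t 0.15
```

```bash
python3 - <<'E'
from h import *
for f in('s0','d0'):
    P=pts(load(f)).reshape(-1,3)
    for y in np.arange(-.4,.45,.05):
        s=(abs(P[:,1]-y)<.025)&(P[:,0]>.5)&(P[:,0]<1.1)
        print(f,round(y,2),[ (zl,P[s&(P[:,2]>zl)&(P[:,2]<.6),0].min().round(3)) for zl in(.05,.1,.2,.3) if (s&(P[:,2]>zl)&(P[:,2]<.6)).sum()>3])
E
python3 go.py 600 -27 150 0
```

```text
s0 -0.4 [(0.05, np.float64(0.523))]
s0 -0.35 [(0.05, np.float64(0.51)), (0.1, np.float64(0.74))]
s0 -0.3 [(0.05, np.float64(0.732)), (0.1, np.float64(0.738))]
s0 -0.25 [(0.05, np.float64(0.744)), (0.1, np.float64(0.75))]
s0 -0.2 [(0.05, np.float64(0.746)), (0.1, np.float64(0.75))]
s0 -0.15 [(0.05, np.float64(0.958)), (0.1, np.float64(0.961))]
s0 -0.1 [(0.05, np.float64(0.948)), (0.1, np.float64(0.956))]
s0 -0.05 [(0.05, np.float64(0.949)), (0.1, np.float64(0.95))]
s0 -0.0 [(0.05, np.float64(0.746)), (0.1, np.float64(0.746)), (0.2, np.float64(0.832))]
s0 0.05 [(0.05, np.float64(0.739)), (0.1, np.float64(0.74)), (0.2, np.float64(0.825))]
s0 0.1 [(0.05, np.float64(0.72)), (0.1, np.float64(0.732)), (0.2, np.float64(0.818))]
s0 0.15 [(0.05, np.float64(0.714)), (0.1, np.float64(0.725)), (0.2, np.float64(0.81))]
s0 0.2 [(0.05, np.float64(0.713)), (0.1, np.float64(0.717)), (0.2, np.float64(0.803))]
s0 0.25 [(0.05, np.float64(0.71)), (0.1, np.float64(0.712)), (0.2, np.float64(0.798))]
s0 0.3 [(0.05, np.float64(0.705)), (0.1, np.float64(0.707)), (0.2, np.float64(0.79))]
s0 0.35 [(0.05, np.floa
[... 913 characters left out ...]
(0.05, np.float64(0.726)), (0.1, np.float64(0.737)), (0.2, np.float64(0.822))]
d0 0.15 [(0.05, np.float64(0.719)), (0.1, np.float64(0.73)), (0.2, np.float64(0.813))]
d0 0.2 [(0.05, np.float64(0.716)), (0.1, np.float64(0.723)), (0.2, np.float64(0.807))]
d0 0.25 [(0.05, np.float64(0.715)), (0.1, np.float64(0.716)), (0.2, np.float64(0.8))]
d0 0.3 [(0.05, np.float64(0.711)), (0.1, np.float64(0.712)), (0.2, np.float64(0.794))]
d0 0.35 [(0.05, np.float64(0.82)), (0.1, np.float64(0.82)), (0.2, np.float64(0.826))]
d0 0.4 []
-540.0 rv [-0.000e+00 -1.000e-03 -2.813e+00]
-360.0 rv [-0.001  0.     0.329]
-180.0 rv [-0.000e+00 -1.000e-03 -2.813e+00]
shift [ 559.1 -330.5   55.4] q1,q6 [-1.31 -0.07] t 0.15
```

```bash
python3 go.py 437 -244 170 0
```

```text
-540.0 rv [-0.000e+00 -1.000e-03 -2.813e+00]
-360.0 rv [-0.001  0.     0.329]
-180.0 rv [-0.000e+00 -1.000e-03 -2.813e+00]
shift [ 334.8 -177.7   35.2] q1,q6 [-1.31 -0.07] t 0.15
```

The rows are not in the units I measure in: shifts go in shares of 750 mm and turns go in shares of pi/2 rad. I convert before sending: 334.8 mm / 750 = 0.4464, -177.7 mm / 750 = -0.2369, 0.329 rad / 1.5708 = 0.2094.

>>> {"api": "arm_command", "payload": {"plan": [[[0.0533, -0.028, 0.0053, 0, 0, 0.0382, -1], [0.112, -0.06, 0.012, 0, 0, 0.0764, -1], [0.1733, -0.092, 0.0173, 0, 0, 0.1146, -1], [0.232, -0.124, 0.024, 0, 0, 0.1528, -1], [0.2907, -0.1547, 0.0307, 0, 0, 0.191, -1], [0.3507, -0.1867, 0.0373, -0.0006, 0, 0.2094, -1], [0.4067, -0.216, 0.0427, -0.0006, 0, 0.2094, -1], [0.4333, -0.2307, 0.0453, -0.0006, 0, 0.2094, -1], [0.4464, -0.2369, 0.0469, -0.0006, 0, 0.2094, -1], [0.4464, -0.2369, 0.0469, -0.0006, 0, 0.2094, -1], [0.4464, -0.2369, 0.0469, -0.0006, 0, 0.2094, -1]]]}}

```text
time_s: 1.25
ee_pos: [0.4365, -0.245, 0.1702]
eef_rot: [3.141, 0.0, -0.001]
force: [-0.1, -0.6, 1.2]
grip_width: 0.0939
grip_force: 0.0
```

```bash
cat > look.py <<'E'
import sys; from h import *
f=sys.argv[1]; snap('wrist',f); P=pts(load(f))
a=list(map(float,sys.argv[2:]))
for i in range(0,len(a),5):
    x,y,r,lo,hi=np.array(a[i:i+5])/1000; q=region(P,x,y,r,lo,hi); print(a[i:i+5],desc(q) if len(q)>4 else len(q))
o=ctrl.get_obs(); print('ee',(o['ee_pos']*1000).round(1),o['eef_rot'].round(3),'t',o['time_s'].__round__(2),'w',o['grip_width'].__round__(4),'gf',o['grip_force'],'F',o['force'].round(1))
print('table z', np.median(P[(P[...,2]<.006)&(P[...,2]>-.006)][:,2]))
E
python3 look.py w1 438 -244 58 9.5 14.5 438 -244 25 19 24 438 -244 15 32 50; python3 go.py 600 -27 150 0
```

```text
[438.0, -244.0, 58.0, 9.5, 14.5] (6424, 'rect', [[440.0, -245.3], [98.5, 98.8], 87.8], 'circ', [array([ 440.2, -244.8]), np.float64(49.8)])
[438.0, -244.0, 25.0, 19.0, 24.0] (643, 'rect', [[440.1, -244.7], [32.6, 33.1], 74.6], 'circ', [array([ 440.2, -244.8]), np.float64(16.9)])
[438.0, -244.0, 15.0, 32.0, 50.0] (201, 'rect', [[440.4, -244.7], [13.3, 13.5], 88.0], 'circ', [array([ 440.3, -244.9]), np.float64(7.0)])
ee [ 436.4 -245.3  170.3] [ 3.14e+00 -0.00e+00 -1.00e-03] t 1.3 w 0.0943 gf 0.0 F [0.5 0.3 0.1]
table z -3.87220960568202e-06
180.0 rv [-0.00e+00 -2.00e-03  3.14e+00]
360.0 rv [ 0.001 -0.    -0.001]
540.0 rv [-0.00e+00 -2.00e-03  3.14e+00]
shift [ 163.3 -218.5   20.1] q1,q6 [-0.58  0.99] t 1.3
```

View pics/w1.png

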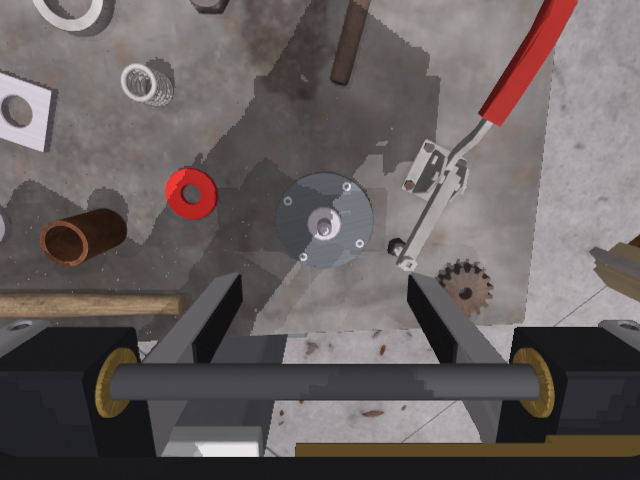

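Wrist view: round jig at (324,222), clamp toe at (395,248) beside it, red decoy (191,194), pipe (85,237), foot plate (18,110). On to the race.

>>> {"api": "arm_command", "payload": {"plan": [[[0.032, -0.044, 0.004, 0, 0, 0, -1], [0.064, -0.088, 0.008, 0, 0, 0, -1], [0.0987, -0.132, 0.012, 0, 0, 0, -1], [0.1307, -0.176, 0.016, 0, 0, 0, -1], [0.1653, -0.2213, 0.02, 0, 0, 0, -1], [0.1947, -0.2627, 0.024, 0, 0, 0, -1], [0.2107, -0.2813, 0.0267, 0, 0, 0, -1], [0.2173, -0.2907, 0.0267, 0, 0, 0, -1], [0.2173, -0.2907, 0.0267, 0, 0, 0, -1], [0.2173, -0.2907, 0.0267, 0, 0, 0, -1]]]}}

```text
time_s: 2.3
ee_pos: [0.5997, -0.0277, 0.1502]
eef_rot: [3.14, -0.0, -0.002]
force: [-0.8, 0.6, -0.0]
grip_width: 0.094
grip_force: 0.0
```

```bash
python3 look.py w2 641 -27 45 14 20 546 45 48 6 10.5 646 -144 30 14 20; python3 go.py 641 -27 3 0
```

```text
[641.0, -27.0, 45.0, 14.0, 20.0] (1771, 'rect', [[642.3, -27.0], [61.0, 61.5], 1.3], 'circ', [array([642. , -27.2]), np.float64(31.0)])
[546.0, 45.0, 48.0, 6.0, 10.5] (1947, 'rect', [[546.4, 45.5], [58.0, 59.1], 70.6], 'circ', [array([547. ,  45.2]), np.float64(40.4)])
[646.0, -144.0, 30.0, 14.0, 20.0] (837, 'rect', [[647.1, -143.7], [35.5, 40.0], 0.2], 'circ', [array([ 646.9, -143.8]), np.float64(20.1)])
ee [599.7 -27.7 150.3] [ 3.14e+00 -0.00e+00 -2.00e-03] t 2.35 w 0.0942 gf 0.0 F [-0.8  0.2  0. ]
table z -2.2600984085824338e-05
180.0 rv [-0.00e+00 -2.00e-03  3.14e+00]
360.0 rv [ 0.001 -0.    -0.002]
540.0 rv [-0.00e+00 -2.00e-03  3.14e+00]
shift [ 41.3  -0.9 147.3] q1,q6 [-0.11  1.47] t 2.35
```

View pics/w2.png

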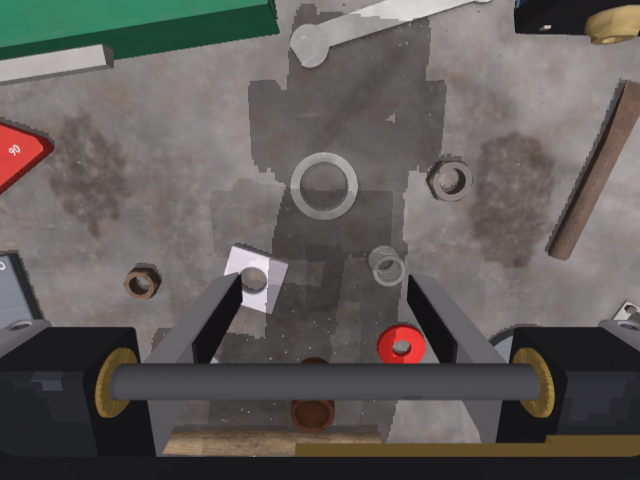

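Race at (324,187), big nut (451,180), foot plate (255,278), spring (387,265), small nut (142,283). Descending on the race.

>>> {"api": "arm_command", "payload": {"plan": [[[0.0267, -0.0005, 0.0533, 0, 0, 0, -1], [0.0567, -0.0009, 0.1067, 0, 0, 0, -1], [0.0567, -0.0009, 0.1533, 0, 0, 0, -1], [0.0567, -0.0009, 0.18, 0, 0, 0, -1], [0.0567, -0.0009, 0.192, 0, 0, 0, -1], [0.0567, -0.0009, 0.196, 0, 0, 0, -1], [0.0567, -0.0009, 0.196, 0, 0, 0, -1], [0.0567, -0.0009, 0.196, 0, 0, 0, 0], [0.0567, -0.0009, 0.196, 0, 0, 0, 1], [0.0567, -0.0009, 0.196, 0, 0, 0, 1], [0.0567, -0.0009, 0.196, 0, 0, 0, 1], [0.0567, -0.0009, 0.196, 0, 0, 0, 1]]], "squeeze": 30}}

```text
time_s: 3.55
ee_pos: [0.6428, -0.0258, 0.0034]
eef_rot: [3.14, -0.001, -0.0]
force: [-0.2, -0.8, 2.1]
grip_width: 0.061
grip_force: 30.0
```

>>> {"api": "arm_command", "payload": {"plan": [[[0, 0, -0.02, 0, 0, 0, 1], [0, 0, -0.0667, 0, 0, 0, 1], [-0.0133, 0.0133, -0.1133, 0, 0, 0, 1], [-0.0427, 0.0453, -0.1293, 0, 0, 0, 1], [-0.08, 0.0853, -0.1293, 0, 0, 0, 1], [-0.12, 0.1293, -0.1293, 0, 0, 0, 1], [-0.16, 0.1733, -0.1293, 0, 0, 0, 1], [-0.2, 0.216, -0.1293, 0, 0, 0, 1], [-0.2373, 0.256, -0.1293, 0, 0, 0, 1], [-0.2587, 0.2813, -0.1293, 0, 0, 0, 1], [-0.2693, 0.292, -0.1293, 0, 0, 0, 1], [-0.2693, 0.292, -0.1293, 0, 0, 0, 1]]]}}

```text
time_s: 4.75
ee_pos: [0.4403, -0.2452, 0.1009]
eef_rot: [3.14, -0.001, -0.002]
force: [0.4, 0.3, -0.9]
grip_width: 0.0611
grip_force: 30.0
```

```bash
python3 look.py w3 440 -245 40 107 125 440 -245 20 32 50 440 -245 58 9 15; python3 go.py 440.5 -244.5 15 0
```

```text
[440.0, -245.0, 40.0, 107.0, 125.0] (6148, 'rect', [[441.6, -247.9], [61.9, 68.3], 35.2], 'circ', [array([ 447.2, -245. ]), np.float64(38.8)])
[440.0, -245.0, 20.0, 32.0, 50.0] (57, 'rect', [[436.8, -244.9], [4.9, 10.4], 4.8], 'circ', [array([ 436.2, -244.9]), np.float64(5.2)])
[440.0, -245.0, 58.0, 9.0, 15.0] (8047, 'rect', [[440.6, -244.5], [98.3, 99.2], 52.2], 'circ', [array([ 440.3, -244.9]), np.float64(50.0)])
ee [ 440.9 -244.5  100.7] [ 3.14e+00 -1.00e-03 -1.00e-03] t 4.8 w 0.0613 gf 29.99976116094672 F [ 0.4  1.1 -1.8]
table z -1.7008091514808532e-05
180.0 rv [-1.000e-03 -2.000e-03  3.141e+00]
360.0 rv [ 0.001 -0.001 -0.001]
540.0 rv [-1.000e-03 -2.000e-03  3.141e+00]
shift [-0.4 -0.1 85.7] q1,q6 [-0.58  0.99] t 4.8
```

View pics/w3.png

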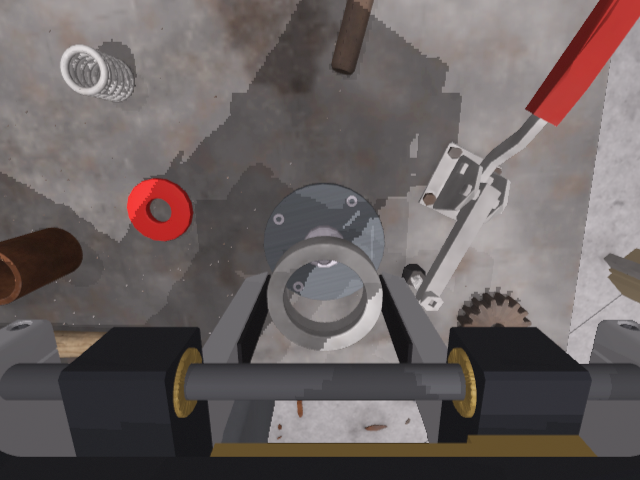

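Run:
```python
from h import *
from scipy.optimize import least_squares
P=pts(load('w3')); q=region(P,.440,-.245,.045,.1115,.119)
print(np.median(q[:,2]))
q=q[abs(q[:,1]+.245)<.02]
for s in(q[q[:,0]>.44],q[q[:,0]<.44]): print(len(s),(s.min(0)*1000).round(1),(s.max(0)*1000).round(1))
def edge(pick,sgn):
    out=[]
    for y in np.arange(-.263,-.226,.003):
        r=q[(abs(q[:,1]-y)<.0015)&((q[:,0]-.44)*sgn>0)]
        if len(r)>2: out.append((r[:,0].max() if sgn>0 else r[:,0].min(),y))
    return out
e=np.array(edge(0,1)+edge(0,-1))
s=least_squares(lambda p:np.hypot(e[:,0]-p[0],e[:,1]-p[1])-p[2],[.44,-.245,.031]);print(s.x*1000)
```

```text
0.11443560542231362
1547 [ 448.8 -265.   111.5] [ 470.7 -225.   117.3]
1313 [ 408.6 -265.   111.5] [ 430.1 -225.   117. ]
[ 439.69035854 -244.93356931   31.24372225]
```

To row units: 85 mm / 750 = 0.1133, 83.5 mm / 750 = 0.1113.

>>> {"api": "arm_command", "payload": {"plan": [[[0.0007, 0, 0.02, 0, 0, 0, 1], [0.0007, 0, 0.0467, 0, 0, 0, 1], [0.0007, 0, 0.0693, 0, 0, 0, 1], [0.0007, 0, 0.0827, 0, 0, 0, 1], [0.0007, 0, 0.0907, 0, 0, 0, 1], [0.0007, 0, 0.0973, 0, 0, 0, 1], [0.0007, 0, 0.1027, 0, 0, 0, 1], [0.0007, 0, 0.108, 0, 0, 0, 1], [0.0007, 0, 0.1113, 0, 0, 0, 1], [0.0007, 0, 0.1133, 0, 0, 0, 1], [0.0007, 0, 0.1133, 0, 0, 0, 1]]]}}

```text
time_s: 5.9
ee_pos: [0.4412, -0.2448, 0.0154]
eef_rot: [3.14, -0.0, -0.0]
force: [0.7, 0.3, -0.5]
grip_width: 0.0611
grip_force: 30.0
```

To row units: -140 mm / 750 = -0.1867, -125 mm / 750 = -0.1667.

>>> {"api": "arm_command", "payload": {"plan": [[[0, 0, 0, 0, 0, 0, -0.6], [0, 0, 0, 0, 0, 0, -0.6], [0, 0, 0, 0, 0, 0, -0.6], [0, 0, -0.02, 0, 0, 0, -0.6], [0, 0, -0.0667, 0, 0, 0, -0.6], [0, 0, -0.12, 0, 0, 0, -0.6], [0, 0, -0.1667, 0, 0, 0, -0.6], [0, 0, -0.1867, 0, 0, 0, -1], [0, 0, -0.1867, 0, 0, 0, -1]]]}}

```text
time_s: 6.8
ee_pos: [0.4419, -0.2451, 0.1574]
eef_rot: [3.138, -0.004, -0.0]
force: [-0.2, -0.3, -0.6]
grip_width: 0.088
grip_force: 0.0
```

```bash
python3 look.py w4 440 -245 40 26 32 ; python3 go.py 410 111 150 0
```

```text
[440.0, -245.0, 40.0, 26.0, 32.0] (1676, 'rect', [[440.7, -244.8], [61.1, 61.6], 44.7], 'circ', [array([ 440.3, -244.9]), np.float64(31.1)])
ee [ 441.3 -244.7  155.6] [ 3.14e+00 -1.00e-03 -0.00e+00] t 6.85 w 0.0914 gf 0.0 F [ 0.4 -0.4 -0.7]
table z -7.768916539085957e-06
180.0 rv [-2.000e-03 -3.000e-03  3.141e+00]
360.0 rv [ 0.002 -0.001 -0.   ]
540.0 rv [-2.000e-03 -3.000e-03  3.141e+00]
shift [ -31.4 -355.7    4.9] q1,q6 [-0.58  0.99] t 6.85
```

To row units: -355 mm / 750 = -0.4733, -150 mm / 750 = -0.2.

>>> {"api": "arm_command", "payload": {"plan": [[[-0.0027, -0.0267, 0, 0, 0, 0, -1], [-0.0053, -0.08, 0, 0, 0, 0, -1], [-0.008, -0.14, 0, 0, 0, 0, -1], [-0.0107, -0.2, 0, 0, 0, 0, -1], [-0.0133, -0.26, 0, 0, 0, 0, -1], [-0.016, -0.32, 0.0067, 0, 0, 0, -1], [-0.016, -0.38, 0.0133, 0, 0, 0, -1], [-0.016, -0.4267, 0.02, 0, 0, 0, -1], [-0.016, -0.4573, 0.0267, 0, 0, 0, -1], [-0.016, -0.4707, 0.0267, 0, 0, 0, -1], [-0.016, -0.4733, 0.0267, 0, 0, 0, -1], [-0.016, -0.4733, 0.0267, 0, 0, 0, -1]]]}}

```text
time_s: 8.05
ee_pos: [0.4291, 0.1098, 0.1346]
eef_rot: [3.14, 0.0, -0.0]
force: [-0.0, 0.2, -0.1]
grip_width: 0.094
grip_force: 0.0
```

```bash
python3 look.py w5 439 110 35 6 10.5 432 -16 30 57 64 520 328 75 9.5 14.5 520 328 16 20 50; python3 go.py 439.5 110.5 2 0
```

```text
[439.0, 110.0, 35.0, 6.0, 10.5] (1992, 'rect', [[438.8, 109.6], [50.4, 50.8], 0.1], 'circ', [array([438.8, 109.7]), np.float64(25.8)])
[432.0, -16.0, 30.0, 57.0, 64.0] (1127, 'rect', [[432.1, -15.5], [41.7, 41.4], 49.0], 'circ', [array([432. , -15.6]), np.float64(21.5)])
[520.0, 328.0, 75.0, 9.5, 14.5] (13337, 'rect', [[519.2, 326.1], [100.2, 101.4], 7.3], 'circ', [array([518.7, 325.1]), np.float64(69.5)])
[520.0, 328.0, 16.0, 20.0, 50.0] (1017, 'rect', [[518.8, 324.5], [20.7, 21.6], 69.7], 'circ', [array([518.5, 325.6]), np.float64(11.5)])
ee [429.2 109.6 134.7] [ 3.14e+00  0.00e+00 -1.00e-03] t 8.1 w 0.094 gf 0.0 F [-0.1  0.5 -0.5]
table z -2.5009169233730644e-05
180.0 rv [ 0.000e+00 -2.000e-03  3.141e+00]
360.0 rv [ 0.001  0.    -0.001]
540.0 rv [ 0.000e+00 -2.000e-03  3.141e+00]
shift [ 10.3  -1.1 132.7] q1,q6 [0.17 1.74] t 8.1
```

View pics/w5.png

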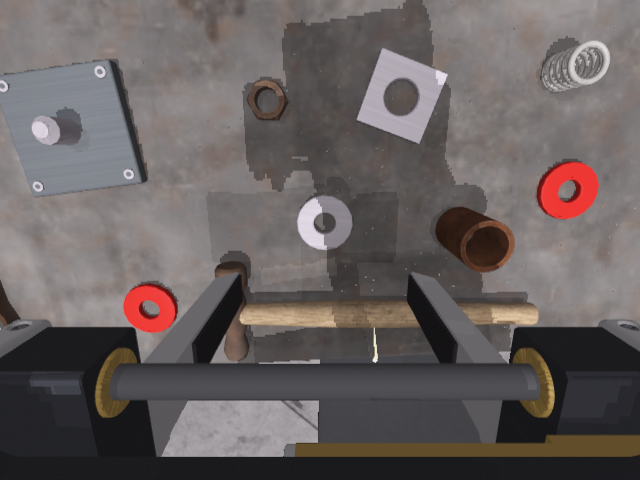

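Cover at (325,222), pipe top (490,245), foot plate (402,96), square jig (75,128) with pin (48,130), both red decoys clear. Grasping the cover.

To row units: 133 mm / 750 = 0.1773, 130 mm / 750 = 0.1733.

>>> {"api": "arm_command", "payload": {"plan": [[[0.014, -0.0004, 0.0467, 0, 0, 0, -1], [0.014, -0.0004, 0.1, 0, 0, 0, -1], [0.014, -0.0004, 0.14, 0, 0, 0, -1], [0.014, -0.0004, 0.1627, 0, 0, 0, -1], [0.014, -0.0004, 0.1733, 0, 0, 0, -1], [0.014, -0.0004, 0.1773, 0, 0, 0, -1], [0.014, -0.0004, 0.1773, 0, 0, 0, -0.5], [0.014, -0.0004, 0.1773, 0, 0, 0, 0.5], [0.014, -0.0004, 0.1773, 0, 0, 0, 1], [0.014, -0.0004, 0.1773, 0, 0, 0, 1], [0.014, -0.0004, 0.1773, 0, 0, 0, 1], [0.014, -0.0004, 0.1773, 0, 0, 0, 1]]]}}

```text
time_s: 9.3
ee_pos: [0.4397, 0.1106, 0.0021]
eef_rot: [3.141, -0.0, -0.0]
force: [0.1, -0.7, 3.0]
grip_width: 0.0505
grip_force: 30.6
```

```bash
python3 go.py 441.2 -244.6 115 0
```

```text
180.0 rv [-1.000e-03 -2.000e-03  3.141e+00]
360.0 rv [ 0.001 -0.    -0.   ]
540.0 rv [-1.000e-03 -2.000e-03  3.141e+00]
shift [   1.5  355.3 -112.6] q1,q6 [0.17 1.74] t 9.3
```

To row units: 355 mm / 750 = 0.4733, 180 mm / 750 = 0.24.

>>> {"api": "arm_command", "payload": {"plan": [[[0, 0, -0.02, 0, 0, 0, 1], [0, 0, -0.0667, 0, 0, 0, 1], [0, 0.016, -0.1173, 0, 0, 0, 1], [0, 0.06, -0.144, 0, 0, 0, 1], [0, 0.12, -0.1493, 0, 0, 0, 1], [0, 0.18, -0.1493, 0, 0, 0, 1], [0, 0.24, -0.1493, 0, 0, 0, 1], [0, 0.3, -0.1493, 0, 0, 0, 1], [0, 0.36, -0.1493, 0, 0, 0, 1], [0.0013, 0.416, -0.1493, 0, 0, 0, 1], [0.002, 0.4533, -0.1493, 0, 0, 0, 1], [0.002, 0.4733, -0.1493, 0, 0, 0, 1]]]}}

```text
time_s: 10.5
ee_pos: [0.4407, -0.2462, 0.114]
eef_rot: [3.141, 0.0, -0.002]
force: [-0.6, 0.7, -1.3]
grip_width: 0.0503
grip_force: 30.7
```

```bash
cat > held.py <<'E'
# held.py pic zlo zhi halfwidth R : fit circle to outer x-edges of the held round part
import sys; from h import *
from scipy.optimize import least_squares
f=sys.argv[1]; zl,zh,hw,R=[float(a)/1000 for a in sys.argv[2:6]]
o=ctrl.get_obs(); x0,y0,_=o['ee_pos']; snap('wrist',f); P=pts(load(f))
q=region(P,x0,y0,R+.01,o['ee_pos'][2]+zl,o['ee_pos'][2]+zh); q=q[abs(q[:,1]-y0)<hw]
e=[]
for y in np.arange(y0-hw,y0+hw,.002):
    for s in(1,-1):
        r=q[(abs(q[:,1]-y)<.0012)&((q[:,0]-x0)*s>0)]
        if len(r)>2: e.append((r[:,0].max() if s>0 else r[:,0].min(),y))
e=np.array(e); s=least_squares(lambda p:np.hypot(e[:,0]-p[0],e[:,1]-p[1])-p[2],[x0,y0,R])
print('held',(s.x*1000).round(1),'top',np.median(q[:,2])*1000,'tilt x/y mrad',(np.linalg.lstsq(np.c_[q[:,:2],np.ones(len(q))],q[:,2],rcond=None)[0][:2]*1000).round())
print('ee',(o['ee_pos']*1000).round(1),o['eef_rot'].round(3),'w',o['grip_width'].__round__(4),'t',o['time_s'])
E
python3 held.py w6 4 9 16 26; python3 go.py 441.2 -244.6 115 0
```

```text
held [ 439.7 -246.    25.7] top 119.71566355354103 tilt x/y mrad [-0.  1.]
ee [ 440.7 -246.2  114. ] [ 3.141e+00  0.000e+00 -2.000e-03] w 0.0503 t 10.5
180.0 rv [ 0.00e+00 -2.00e-03  3.14e+00]
360.0 rv [ 0.001  0.    -0.002]
540.0 rv [ 0.00e+00 -2.00e-03  3.14e+00]
shift [ 0.4 -2.2 -1. ] q1,q6 [-0.58  0.99] t 10.55
```

View pics/w6.png

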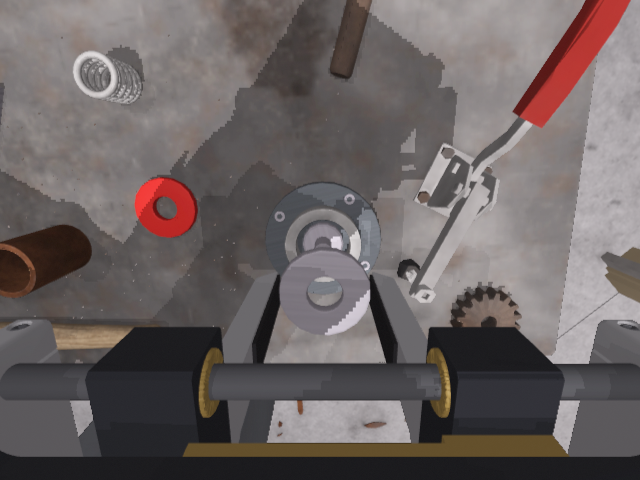

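Cover held level at (325,293) above the race. One more settled reading.

```bash
python3 held.py w7 3 9 16 26;python3 held.py w8 3 9 16 26
```

```text
held [ 439.8 -246.8   25.8] top 119.72952025157718 tilt x/y mrad [-2.  2.]
ee [ 440.8 -246.8  114. ] [ 3.14e+00  0.00e+00 -2.00e-03] w 0.0498 t 10.55
held [ 439.9 -245.2   25.7] top 119.64958999790699 tilt x/y mrad [-3.  3.]
ee [ 440.8 -245.2  113.9] [ 3.141e+00  0.000e+00 -2.000e-03] w 0.0503 t 10.6
```

To row units: 52 mm / 750 = 0.0693, 48 mm / 750 = 0.064.

>>> {"api": "arm_command", "payload": {"plan": [[[0.0005, 0, 0.02, 0, 0, 0, 1], [0.0005, 0, 0.0467, 0, 0, 0, 1], [0.0005, 0, 0.064, 0, 0, 0, 1], [0.0005, 0, 0.0693, 0, 0, 0, 1], [0.0005, 0, 0.0693, 0, 0, 0, 1], [0.0005, 0, 0.0693, 0, 0, 0, 1], [0.0005, 0, 0.0693, 0, 0, 0, 1]]]}}

```text
time_s: 11.35
ee_pos: [0.4419, -0.2444, 0.063]
eef_rot: [3.14, -0.001, -0.0]
force: [0.5, -0.5, -1.1]
grip_width: 0.0505
grip_force: 30.7
```

```bash
python3 held.py w9 3 9 16 26;python3 held.py w10 3 9 16 26
```

```text
held [ 440.9 -244.4   25.7] top 68.68943908268574 tilt x/y mrad [-0.  3.]
ee [ 441.9 -244.4   63. ] [ 3.14e+00 -1.00e-03 -0.00e+00] w 0.0505 t 11.35
held [ 440.9 -244.6   25.7] top 68.60335421974129 tilt x/y mrad [-2.  2.]
ee [ 441.8 -244.5   62.9] [ 3.14e+00 -1.00e-03 -0.00e+00] w 0.0501 t 11.4
```

To row units: 31.2 mm / 750 = 0.0416, 31 mm / 750 = 0.0413.

>>> {"api": "arm_command", "payload": {"plan": [[[-0.0008, 0.0004, 0.0053, 0, 0, 0, 1], [-0.0008, 0.0004, 0.0133, 0, 0, 0, 1], [-0.0008, 0.0004, 0.0213, 0, 0, 0, 1], [-0.0008, 0.0004, 0.028, 0, 0, 0, 1], [-0.0008, 0.0004, 0.0333, 0, 0, 0, 1], [-0.0008, 0.0004, 0.0373, 0, 0, 0, 1], [-0.0008, 0.0004, 0.04, 0, 0, 0, 1], [-0.0008, 0.0004, 0.0413, 0, 0, 0, 1], [-0.0008, 0.0004, 0.0416, 0, 0, 0, 1], [-0.0008, 0.0004, 0.0416, 0, 0, 0, 1]]]}}

```text
time_s: 12.45
ee_pos: [0.4409, -0.2447, 0.0311]
eef_rot: [3.141, -0.0, -0.0]
force: [-0.1, -0.6, -1.5]
grip_width: 0.0502
grip_force: 30.7
```

To row units: -120 mm / 750 = -0.16, -115 mm / 750 = -0.1533.

>>> {"api": "arm_command", "payload": {"plan": [[[0, 0, 0, 0, 0, 0, -0.5], [0, 0, 0, 0, 0, 0, -0.5], [0, 0, 0, 0, 0, 0, -0.5], [0, 0, -0.02, 0, 0, 0, -0.5], [0, 0, -0.0667, 0, 0, 0, -0.5], [0, 0, -0.12, 0, 0, 0, -0.5], [0, 0, -0.1533, 0, 0, 0, -0.5], [0, 0, -0.16, 0, 0, 0, -1], [0, 0, -0.16, 0, 0, 0, -1]]]}}

```text
time_s: 13.35
ee_pos: [0.441, -0.2446, 0.1512]
eef_rot: [3.14, -0.001, -0.0]
force: [-0.9, 0.4, 0.1]
grip_width: 0.0832
grip_force: 0.0
```

```bash
python3 look.py w11 440 -245 29 34 40  440 -245 38 27 31 440 -245 12 41 50; python3 go.py 620 -144 130 30
```

```text
[440.0, -245.0, 29.0, 34.0, 40.0] (2151, 'rect', [[439.7, -244.8], [51.4, 50.4], 45.6], 'circ', [array([ 439.7, -244.7]), np.float64(25.9)])
[440.0, -245.0, 38.0, 27.0, 31.0] (975, 'rect', [[440.5, -244.8], [61.4, 61.5], 26.7], 'circ', [array([ 440.4, -244.7]), np.float64(31.1)])
[440.0, -245.0, 12.0, 41.0, 50.0] (186, 'rect', [[440.2, -245.1], [12.8, 13.4], 46.0], 'circ', [array([ 440.3, -244.7]), np.float64(6.9)])
ee [ 440.6 -244.4  150.1] [ 3.141e+00  1.000e-03 -0.000e+00] t 13.4 w 0.0873 gf 0.0 F [0.3 1.1 0. ]
table z -5.879654515816846e-06
-150.0 rv [ 1.000e-03 -0.000e+00  2.618e+00]
30.0 rv [ 0.     0.001 -0.524]
210.0 rv [ 1.000e-03 -0.000e+00  2.618e+00]
shift [ 179.4 -100.4   20. ] q1,q6 [-0.58  0.99] t 13.4
```

To row units: 204 mm / 750 = 0.272, 198 mm / 750 = 0.264, -0.524 rad / 1.5708 = -0.3336.

>>> {"api": "arm_command", "payload": {"plan": [[[0.0267, -0.0133, 0, 0, 0, -0.0382, -1], [0.064, -0.032, 0.0027, 0, 0, -0.0891, -1], [0.1093, -0.056, 0.008, 0, 0, -0.1528, -1], [0.1547, -0.0773, 0.0133, 0, 0, -0.2165, -1], [0.2, -0.1013, 0.0187, 0, 0, -0.2801, -1], [0.24, -0.1227, 0.024, 0, 0, -0.3336, -1], [0.264, -0.132, 0.0267, 0, 0, -0.3336, -1], [0.272, -0.1339, 0.0267, 0, 0, -0.3336, -1], [0.272, -0.1339, 0.0267, 0, 0, -0.3336, -1], [0.272, -0.1339, 0.0267, 0, 0, -0.3336, -1], [0.272, -0.1339, 0.0267, 0, 0, -0.3336, -1]]]}}

```text
time_s: 14.5
ee_pos: [0.6442, -0.1449, 0.1311]
eef_rot: [3.141, 0.0, 0.523]
force: [0.3, 0.5, -0.4]
grip_width: 0.0941
grip_force: 0.0
```

```bash
python3 look.py w12 646 -144 30 14 20; python3 go.py 647 -144 3 30
python3 - <<'E'
from h import *
P=pts(load('w12'));q=region(P,.6465,-.144,.026,.0145,.02)
c=q[:,:2]
for a in range(-4,180,30):
    d=[]
    for b in(a,):
        n=np.array([np.cos(np.radians(b)),np.sin(np.radians(b))]);t=c@n;print(b,round((t.max()-t.min())*1000,1),end=' ; ')
h=cv2.convexHull((c*1000).astype(np.float32));A,tri=cv2.minEnclosingTriangle(h)
best=min(range(-30,30),key=lambda a:sum(np.ptp(c@[np.cos(np.radians(a+k)),np.sin(np.radians(a+k))]) for k in(0,60,120)));print('flat',best)
E
```

```text
[646.0, -144.0, 30.0, 14.0, 20.0] (819, 'rect', [[647.4, -144.0], [39.5, 35.8], 29.2], 'circ', [array([ 647.2, -144.2]), np.float64(20.0)])
ee [ 644.3 -144.8  131.2] [3.141 0.    0.523] t 14.55 w 0.0943 gf 0.0 F [-0.4  0.1  0.1]
table z -2.931386072857478e-05
-150.0 rv [ 0.000e+00 -2.000e-03  3.141e+00]
30.0 rv [ 0.001  0.    -0.001]
210.0 rv [ 0.000e+00 -2.000e-03  3.141e+00]
shift [  2.8   0.5 128.2] q1,q6 [-0.28  0.77] t 14.55
-4 36.2 ; 26 39.5 ; 56 36.3 ; 86 39.9 ; 116 36.2 ; 146 39.4 ; 176 36.2 ; flat -1
```

To row units: 128 mm / 750 = 0.1707, 126 mm / 750 = 0.168, 0.017 rad / 1.5708 = 0.0108.

>>> {"api": "arm_command", "payload": {"plan": [[[0.0027, 0.0005, 0.0467, 0, 0, 0.0108, -1], [0.0052, 0.0012, 0.1, 0, 0, 0.0108, -1], [0.0052, 0.0012, 0.136, 0, 0, 0.0108, -1], [0.0052, 0.0012, 0.1573, 0, 0, 0.0108, -1], [0.0052, 0.0012, 0.168, 0, 0, 0.0108, -1], [0.0052, 0.0012, 0.1707, 0, 0, 0.0108, -0.5], [0.0052, 0.0012, 0.1707, 0, 0, 0.0108, 0], [0.0052, 0.0012, 0.1707, 0, 0, 0.0108, 0.5], [0.0052, 0.0012, 0.1707, 0, 0, 0.0108, 1], [0.0052, 0.0012, 0.1707, 0, 0, 0.0108, 1], [0.0052, 0.0012, 0.1707, 0, 0, 0.0108, 1], [0.0052, 0.0012, 0.1707, 0, 0, 0.0108, 1]]]}}

```text
time_s: 15.75
ee_pos: [0.6488, -0.1432, 0.0031]
eef_rot: [3.141, 0.0, 0.507]
force: [0.3, -0.1, 0.3]
grip_width: 0.0415
grip_force: 0.0
```

```bash
python3 go.py 441 -244.4 110 30
```

```text
-150.0 rv [ 0.000e+00 -2.000e-03  3.125e+00]
30.0 rv [ 0.001  0.    -0.017]
210.0 rv [ 0.000e+00 -2.000e-03  3.125e+00]
shift [-230.8  -12.2 -106.9] q1,q6 [-0.27  0.79] t 15.75
```

To row units: -223 mm / 750 = -0.2973, -205 mm / 750 = -0.2733.

>>> {"api": "arm_command", "payload": {"plan": [[[0, 0, 0, 0, 0, 0, 1], [0, 0, 0, 0, 0, 0, 1], [0, 0, 0, 0, 0, 0, 1], [0, 0, -0.02, 0, 0, 0, 1], [0, 0, -0.0667, 0, 0, 0, 1], [-0.0133, 0, -0.1133, 0, 0, 0, 1], [-0.0533, -0.0027, -0.1387, 0, 0, 0, 1], [-0.1093, -0.0053, -0.1427, 0, 0, 0, 1], [-0.168, -0.008, -0.1427, 0, 0, 0, 1], [-0.2267, -0.0107, -0.1427, 0, 0, 0, 1], [-0.2733, -0.0147, -0.1427, 0, 0, 0, 1], [-0.2973, -0.016, -0.1427, 0, 0, 0, 1]]]}}

```text
time_s: 16.95
ee_pos: [0.4461, -0.2417, 0.1111]
eef_rot: [3.14, 0.0, 0.505]
force: [0.2, -0.7, -1.5]
grip_width: 0.0359
grip_force: 30.0
```

```bash
python3 go.py 440.8 -244.5 110 29
```

```text
-511.0 rv [ 0.000e+00 -3.000e-03  3.141e+00]
-331.0 rv [ 0.002  0.    -0.001]
-151.0 rv [ 0.000e+00 -3.000e-03  3.141e+00]
shift [-6.  -0.2  1.1] q1,q6 [-0.57  0.5 ] t 16.95
```

To row units: 47 mm / 750 = 0.0627, 42 mm / 750 = 0.056.

>>> {"api": "arm_command", "payload": {"plan": [[[-0.008, -0.0003, 0.0133, 0, 0, 0, 1], [-0.008, -0.0003, 0.0373, 0, 0, 0, 1], [-0.008, -0.0003, 0.056, 0, 0, 0, 1], [-0.008, -0.0003, 0.0627, 0, 0, 0, 1], [-0.008, -0.0003, 0.0627, 0, 0, 0, 1], [-0.008, -0.0003, 0.0627, 0, 0, 0, 1], [-0.008, -0.0003, 0.0627, 0, 0, 0, 1]]]}}

```text
time_s: 17.65
ee_pos: [0.4431, -0.2437, 0.0636]
eef_rot: [3.14, -0.0, 0.507]
force: [0.8, 0.8, -0.9]
grip_width: 0.0356
grip_force: 30.0
```

```bash
cat > heldx.py <<'E'
# heldx.py pic ztop halfwidth R: extents of held part in tool x, tool frame + world centre
import sys; from h import *
from scipy.spatial.transform import Rotation as R_
f=sys.argv[1]; zt,hw,R=[float(a)/1000 for a in sys.argv[2:5]]
o=ctrl.get_obs(); snap('wrist',f); P=pts(load(f)).reshape(-1,3)
M=R_.from_euler('xyz',o['eef_rot']); t=M.inv().apply(P-o['ee_pos'])
q=t[(abs(t[:,2]+zt)<.003)&(abs(t[:,1])<hw)&(abs(t[:,0])<R+.01)]
c=(np.percentile(q[:,0],99.7)+np.percentile(q[:,0],.3))/2
print('tool x centre',round(c*1000,2),'extent',np.ptp(q[:,0])*1000,'top',np.median(q[:,2])*1000,'world',((o['ee_pos']+M.apply([c,0,0]))*1000).round(1))
print('tilt',(np.linalg.lstsq(np.c_[q[:,:2],np.ones(len(q))],q[:,2],rcond=None)[0][:2]*1000).round())
print('ee',(o['ee_pos']*1000).round(1),o['eef_rot'].round(3),'w',o['grip_width'].__round__(4),'t',o['time_s'])
E
python3 heldx.py w13 14 13 20; python3 go.py 441 -244.4 63 29
```

```text
tool x centre -1.73 extent 39.88925562514788 top -13.73726866862727 world [ 441.6 -244.5   63.6]
tilt [ 5. -4.]
ee [ 443.1 -243.7   63.6] [ 3.14  -0.     0.507] w 0.0356 t 17.65
209.0 rv [ 0.000e+00  3.000e-03 -3.141e+00]
389.0 rv [ 0.002 -0.     0.001]
569.0 rv [ 0.000e+00  3.000e-03 -3.141e+00]
shift [-2.1 -0.4  0.6] q1,q6 [-0.57  0.49] t 17.7
```

View pics/w13.png

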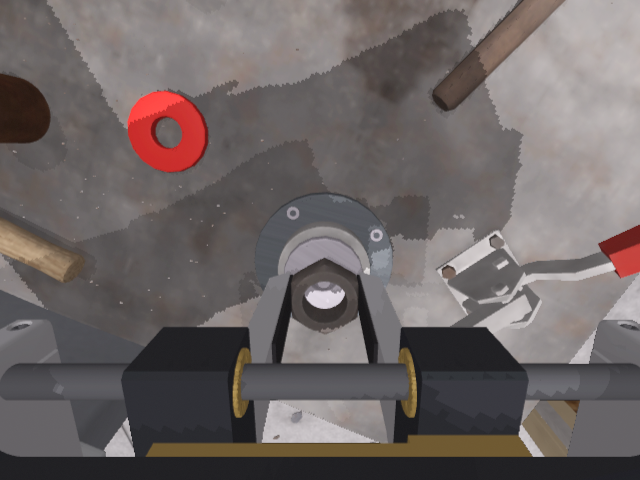

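To row units: 22.8 mm / 750 = 0.0304, 22.5 mm / 750 = 0.03.

>>> {"api": "arm_command", "payload": {"plan": [[[-0.002, -0.0007, 0.0027, 0, 0, 0, 1], [-0.002, -0.0007, 0.008, 0, 0, 0, 1], [-0.002, -0.0007, 0.0133, 0, 0, 0, 1], [-0.002, -0.0007, 0.0187, 0, 0, 0, 1], [-0.002, -0.0007, 0.024, 0, 0, 0, 1], [-0.002, -0.0007, 0.0267, 0, 0, 0, 1], [-0.002, -0.0007, 0.0287, 0, 0, 0, 1], [-0.002, -0.0007, 0.03, 0, 0, 0, 1], [-0.002, -0.0007, 0.0304, 0, 0, 0, 1], [-0.002, -0.0007, 0.0304, 0, 0, 0, 1], [-0.002, -0.0007, 0.0304, 0, 0, 0, 1]]]}}

```text
time_s: 18.8
ee_pos: [0.4411, -0.244, 0.0404]
eef_rot: [3.14, 0.0, 0.507]
force: [0.1, 0.2, -1.7]
grip_width: 0.036
grip_force: 30.0
```

```bash
python3 heldx.py w14 14 13 20
```

```text
tool x centre -1.83 extent 40.953772726620585 top -13.72183242628374 world [ 439.5 -244.8   40.4]
tilt [5. 4.]
ee [ 441.1 -244.    40.4] [3.14  0.    0.507] w 0.036 t 18.8
```

To row units: -110 mm / 750 = -0.1467, -105 mm / 750 = -0.14.

>>> {"api": "arm_command", "payload": {"plan": [[[0, 0, 0, 0, 0, 0, -0.2], [0, 0, 0, 0, 0, 0, -0.2], [0, 0, 0, 0, 0, 0, -0.2], [0, 0, -0.0133, 0, 0, 0, -0.2], [0, 0, -0.0533, 0, 0, 0, -0.2], [0, 0, -0.1067, 0, 0, 0, -0.2], [0, 0, -0.14, 0, 0, 0, -0.2], [0, 0, -0.1467, 0, 0, 0, -1], [0, 0, -0.1467, 0, 0, 0, -1]]]}}

```text
time_s: 19.75
ee_pos: [0.4412, -0.2439, 0.1509]
eef_rot: [3.139, -0.0, 0.507]
force: [-0.1, 0.6, -0.1]
grip_width: 0.0691
grip_force: 0.0
```

```bash
python3 look.py w15 440 -245 23 51 57  440 -245 29 34 40; python3 go.py 545 45 120 -19.5
```

```text
[440.0, -245.0, 23.0, 51.0, 57.0] (891, 'rect', [[439.5, -244.9], [39.3, 35.9], 87.5], 'circ', [array([ 439.3, -245.3]), np.float64(20.0)])
[440.0, -245.0, 29.0, 34.0, 40.0] (1084, 'rect', [[439.8, -244.8], [51.2, 50.3], 30.9], 'circ', [array([ 439.9, -244.7]), np.float64(25.8)])
ee [ 440.8 -243.6  149.7] [3.141e+00 1.000e-03 5.070e-01] t 19.8 w 0.0729 gf 0.0 F [-0.6 -0.3 -0.9]
table z -9.494425756151337e-06
-559.5 rv [-0.000e+00  1.000e-03 -2.294e+00]
-379.5 rv [0.001 0.    0.847]
-199.5 rv [-0.000e+00  1.000e-03 -2.294e+00]
shift [ 231.3 -201.8   29.5] q1,q6 [-0.58  0.49] t 19.8
```

To row units: 231 mm / 750 = 0.308, 29.5 mm / 750 = 0.0393, 0.847 rad / 1.5708 = 0.5392.

>>> {"api": "arm_command", "payload": {"plan": [[[0.0267, -0.024, 0.004, 0, 0, 0.0637, -1], [0.0667, -0.0587, 0.008, 0, 0, 0.1273, -1], [0.112, -0.0973, 0.0133, 0, 0, 0.2037, -1], [0.1573, -0.1373, 0.02, 0, 0, 0.2801, -1], [0.2, -0.1747, 0.0267, 0, 0, 0.3565, -1], [0.2453, -0.2133, 0.032, 0, 0, 0.4329, -1], [0.2813, -0.2453, 0.0373, 0, 0, 0.5029, -1], [0.3, -0.2613, 0.0387, 0, 0, 0.5392, -1], [0.308, -0.2693, 0.0393, 0, 0, 0.5392, -1], [0.308, -0.2693, 0.0393, 0, 0, 0.5392, -1], [0.308, -0.2693, 0.0393, 0, 0, 0.5392, -1], [0.308, -0.2693, 0.0393, 0, 0, 0.5392, -1]]]}}

```text
time_s: 21.0
ee_pos: [0.5447, 0.0439, 0.1204]
eef_rot: [3.141, -0.0, -0.341]
force: [-0.6, -0.6, 0.2]
grip_width: 0.0941
grip_force: 0.0
```

```bash
python3 look.py w16 546 45 48 6 10.5; python3 go.py 546.5 45.3 1.5 -19.5
```

```text
[546.0, 45.0, 48.0, 6.0, 10.5] (3376, 'rect', [[546.4, 45.7], [58.2, 58.5], 70.5], 'circ', [array([546.5,  45.5]), np.float64(40.4)])
ee [544.8  43.9 120.5] [ 3.141 -0.    -0.341] t 21.05 w 0.0942 gf 0.0 F [-0.1 -0.2  0.5]
table z -3.358557002508533e-05
160.5 rv [-1.000e-03 -1.000e-03  3.141e+00]
340.5 rv [ 0.001 -0.    -0.   ]
520.5 rv [-1.000e-03 -1.000e-03  3.141e+00]
shift [  1.1  -2.  119. ] q1,q6 [0.01 1.93] t 21.05
```

View pics/w16.png

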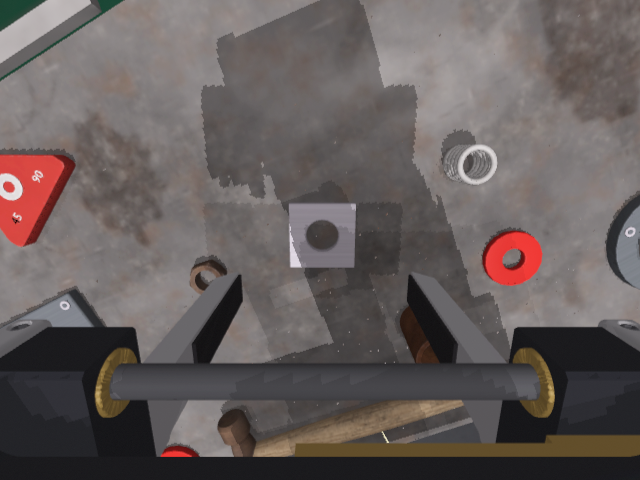

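>>> {"api": "arm_command", "payload": {"plan": [[[0.0025, -0.0028, 0.04, 0, 0, 0, -1], [0.0025, -0.0028, 0.0867, 0, 0, 0, -1], [0.0025, -0.0028, 0.1267, 0, 0, 0, -1], [0.0025, -0.0028, 0.1467, 0, 0, 0, -1], [0.0025, -0.0028, 0.156, 0, 0, 0, -1], [0.0025, -0.0028, 0.1587, 0, 0, 0, -1], [0.0025, -0.0028, 0.1587, 0, 0, 0, -0.4], [0.0025, -0.0028, 0.1587, 0, 0, 0, 0.3], [0.0025, -0.0028, 0.1587, 0, 0, 0, 1], [0.0025, -0.0028, 0.1587, 0, 0, 0, 1], [0.0025, -0.0028, 0.1587, 0, 0, 0, 1], [0.0025, -0.0028, 0.1587, 0, 0, 0, 1]]]}}

```text
time_s: 22.25
ee_pos: [0.5476, 0.0461, 0.0018]
eef_rot: [3.141, -0.001, -0.34]
force: [0.0, 1.0, 2.8]
grip_width: 0.0575
grip_force: 30.0
```

```bash
python3 go.py 520 326 110 7.3
```

```text
187.3 rv [-1.000e-03 -1.000e-03  2.674e+00]
367.3 rv [ 0.001 -0.001 -0.468]
547.3 rv [-1.000e-03 -1.000e-03  2.674e+00]
shift [-119.3 -254.5 -108.5] q1,q6 [0.02 1.93] t 22.25
```

To row units: -254 mm / 750 = -0.3387, -119 mm / 750 = -0.1587, -0.468 rad / 1.5708 = -0.2979.

>>> {"api": "arm_command", "payload": {"plan": [[[0, 0, -0.02, 0, 0, 0, 1], [0, 0, -0.0667, 0, 0, 0, 1], [-0.0053, -0.0133, -0.1133, 0, 0, -0.0318, 1], [-0.0213, -0.0467, -0.1387, 0, 0, -0.0764, 1], [-0.0453, -0.0987, -0.144, 0, 0, -0.1273, 1], [-0.0707, -0.152, -0.144, 0, 0, -0.1783, 1], [-0.096, -0.2053, -0.144, 0, 0, -0.2292, 1], [-0.1213, -0.2587, -0.144, 0, 0, -0.2801, 1], [-0.1427, -0.3053, -0.144, 0, 0, -0.2979, 1], [-0.1547, -0.3307, -0.144, 0, 0, -0.2979, 1], [-0.1587, -0.3387, -0.144, 0, 0, -0.2979, 1], [-0.1587, -0.3387, -0.144, 0, 0, -0.2979, 1]]]}}

```text
time_s: 23.45
ee_pos: [0.5198, 0.3256, 0.1096]
eef_rot: [3.141, -0.0, 0.129]
force: [0.5, 0.8, -1.1]
grip_width: 0.0577
grip_force: 30.0
```

```bash
python3 heldx.py w17 6 22 29;python3 heldx.py w17 6 22 29
python3 - <<'E'
from h import *
P=pts(load('w17'))
print(desc(region(P,.519,.326,.075,.0095,.0145)), desc(region(P,.519,.326,.02,.02,.05)))
E
```

```text
tool x centre -0.69 extent 58.84264387261882 top -6.0618597503989395 world [519.1 325.5 109.6]
tilt [ 0. -0.]
ee [519.8 325.6 109.6] [ 3.141 -0.     0.129] w 0.0577 t 23.45
tool x centre -0.65 extent 58.69298952382583 top -6.047009846705611 world [519.4 324.6 109.5]
tilt [ 0. -0.]
ee [520.1 324.7 109.5] [3.14  0.    0.128] w 0.0574 t 23.5
(8040, 'rect', [[519.3, 326.3], [99.9, 100.1], 7.4], 'circ', [array([528.9, 327.4]), np.float64(63.0)]) (109, 'rect', [[527.7, 327.6], [5.3, 17.9], 9.3], 'circ', [array([525.1, 327.2]), np.float64(8.9)])
```

View pics/w17.png

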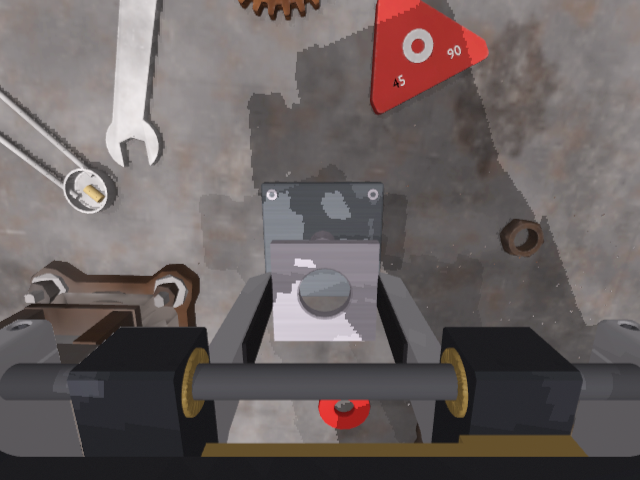

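To row units: 52 mm / 750 = 0.0693, 47 mm / 750 = 0.0627.

>>> {"api": "arm_command", "payload": {"plan": [[[0, -0.0011, 0.016, 0, 0, 0, 1], [0, -0.0011, 0.0427, 0, 0, 0, 1], [0, -0.0011, 0.0627, 0, 0, 0, 1], [0, -0.0011, 0.0693, 0, 0, 0, 1], [0, -0.0011, 0.0693, 0, 0, 0, 1], [0, -0.0011, 0.0693, 0, 0, 0, 1], [0, -0.0011, 0.0693, 0, 0, 0, 1]]]}}

```text
time_s: 24.25
ee_pos: [0.5203, 0.3263, 0.058]
eef_rot: [3.141, -0.001, 0.128]
force: [-1.1, 0.6, -1.1]
grip_width: 0.0575
grip_force: 30.0
```

```bash
python3 heldx.py w18 6 22 29;python3 heldx.py w18 6 22 29
python3 - <<'E'
from h import *
P=pts(load('w18'))
print(desc(region(P,.519,.326,.075,.0095,.0145)))
E
```

```text
tool x centre -0.64 extent 58.7181633326943 top -6.052909767894495 world [519.7 326.2  58. ]
tilt [1. 1.]
ee [520.3 326.3  58. ] [ 3.141e+00 -1.000e-03  1.280e-01] w 0.0575 t 24.25
tool x centre -0.72 extent 58.56095827802177 top -5.998441921292416 world [519.6 326.2  58. ]
tilt [1. 2.]
ee [520.3 326.3  58. ] [ 3.141e+00 -1.000e-03  1.280e-01] w 0.0575 t 24.3
(9389, 'rect', [[519.4, 326.3], [99.9, 100.1], 7.4], 'circ', [array([521.7, 326.7]), np.float64(67.6)])
```

To row units: 43.5 mm / 750 = 0.058, 42.5 mm / 750 = 0.0567.

>>> {"api": "arm_command", "payload": {"plan": [[[-0.0003, 0, 0.008, 0, 0, 0, 1], [-0.0003, 0, 0.0187, 0, 0, 0, 1], [-0.0003, 0, 0.0293, 0, 0, 0, 1], [-0.0003, 0, 0.0387, 0, 0, 0, 1], [-0.0003, 0, 0.0453, 0, 0, 0, 1], [-0.0003, 0, 0.0507, 0, 0, 0, 1], [-0.0003, 0, 0.0547, 0, 0, 0, 1], [-0.0003, 0, 0.0567, 0, 0, 0, 1], [-0.0003, 0, 0.058, 0, 0, 0, 1], [-0.0003, 0, 0.058, 0, 0, 0, 1], [-0.0003, 0, 0.058, 0, 0, 0, 1]]]}}

```text
time_s: 25.45
ee_pos: [0.5198, 0.3261, 0.0139]
eef_rot: [3.141, -0.0, 0.128]
force: [0.2, 0.2, -0.8]
grip_width: 0.0575
grip_force: 30.0
```

To row units: -140 mm / 750 = -0.1867, -125 mm / 750 = -0.1667.

>>> {"api": "arm_command", "payload": {"plan": [[[0, 0, 0, 0, 0, 0, -0.6], [0, 0, 0, 0, 0, 0, -0.6], [0, 0, 0, 0, 0, 0, -0.6], [0, 0, -0.02, 0, 0, 0, -0.6], [0, 0, -0.0667, 0, 0, 0, -0.6], [0, 0, -0.12, 0, 0, 0, -0.6], [0, 0, -0.1667, 0, 0, 0, -0.6], [0, 0, -0.1867, 0, 0, 0, -1], [0, 0, -0.1867, 0, 0, 0, -1]]]}}

```text
time_s: 26.35
ee_pos: [0.5204, 0.3266, 0.1562]
eef_rot: [-3.141, -0.004, 0.128]
force: [-0.7, -0.4, -0.2]
grip_width: 0.0878
grip_force: 0.0
```

```bash
python3 look.py w19 519.5 326 45 18 22.5  519.5 326 75 9.5 14.5 519.5 326 15 30 50; python3 go.py 432 -15.5 150 0
```

```text
[519.5, 326.0, 45.0, 18.0, 22.5] (2905, 'rect', [[518.8, 325.8], [58.7, 58.1], 7.2], 'circ', [array([519. , 325.4]), np.float64(40.6)])
[519.5, 326.0, 75.0, 9.5, 14.5] (6611, 'rect', [[519.1, 326.2], [100.3, 100.0], 7.4], 'circ', [array([519.2, 326.4]), np.float64(69.1)])
[519.5, 326.0, 15.0, 30.0, 50.0] (447, 'rect', [[519.5, 326.4], [20.8, 21.0], 52.7], 'circ', [array([519.3, 326.2]), np.float64(10.8)])
ee [519.7 326.2 153.8] [ 3.141e+00 -1.000e-03  1.280e-01] t 26.4 w 0.0913 gf 0.0 F [-0.2  0.1 -0.2]
table z -2.04694196115629e-05
-540.0 rv [ 1.000e-03  1.000e-03 -3.014e+00]
-360.0 rv [ 0.001 -0.001  0.128]
-180.0 rv [ 1.000e-03  1.000e-03 -3.014e+00]
shift [-130.6  327.7    4. ] q1,q6 [0.5  1.94] t 26.4
```

To row units: 327.7 mm / 750 = 0.4369, -130.6 mm / 750 = -0.1741, 0.128 rad / 1.5708 = 0.0815.

>>> {"api": "arm_command", "payload": {"plan": [[[-0.0107, 0.0267, 0, 0, 0, 0.0127, -1], [-0.032, 0.08, 0, 0, 0, 0.0318, -1], [-0.0547, 0.1373, 0, 0, 0, 0.0509, -1], [-0.0773, 0.1947, 0, 0, 0, 0.07, -1], [-0.1, 0.252, 0.0013, 0, 0, 0.0815, -1], [-0.1227, 0.3093, 0.0027, 0, 0, 0.0815, -1], [-0.1453, 0.3667, 0.004, 0, 0, 0.0815, -1], [-0.1627, 0.408, 0.0053, 0, 0, 0.0815, -1], [-0.172, 0.4307, 0.0053, 0, 0, 0.0815, -1], [-0.1741, 0.4369, 0.0053, 0, 0, 0.0815, -1], [-0.1741, 0.4369, 0.0053, 0, 0, 0.0815, -1], [-0.1741, 0.4369, 0.0053, 0, 0, 0.0815, -1]]]}}

```text
time_s: 27.6
ee_pos: [0.4319, -0.0147, 0.1494]
eef_rot: [3.141, 0.001, 0.0]
force: [0.6, 0.3, 0.3]
grip_width: 0.094
grip_force: 0.0
```

```bash
python3 look.py w20 432 -15.5 30 58 64; python3 go.py 432.9 -15.6 25 0
```

```text
[432.0, -15.5, 30.0, 58.0, 64.0] (846, 'rect', [[432.0, -16.0], [42.0, 41.1], 0.9], 'circ', [array([432., -16.]), np.float64(21.2)])
ee [432.  -14.6 149.5] [3.141e+00 1.000e-03 1.000e-03] t 27.65 w 0.0939 gf 0.0 F [ 1.3  0.8 -0.6]
table z -2.0767020486034404e-05
-540.0 rv [-1.000e-03  1.000e-03 -3.141e+00]
-360.0 rv [0.001 0.001 0.001]
-180.0 rv [-1.000e-03  1.000e-03 -3.141e+00]
shift [  1.    0.9 124.5] q1,q6 [-0.12  1.45] t 27.65
```

To row units: 124.5 mm / 750 = 0.166, 118 mm / 750 = 0.1573.

>>> {"api": "arm_command", "payload": {"plan": [[[0.0013, 0.0015, 0.04, 0, 0, 0, -1], [0.0013, 0.0015, 0.0933, 0, 0, 0, -1], [0.0013, 0.0015, 0.1333, 0, 0, 0, -1], [0.0013, 0.0015, 0.1573, 0, 0, 0, -1], [0.0013, 0.0015, 0.166, 0, 0, 0, -0.8], [0.0013, 0.0015, 0.166, 0, 0, 0, -0.3], [0.0013, 0.0015, 0.166, 0, 0, 0, 1], [0.0013, 0.0015, 0.166, 0, 0, 0, 1], [0.0013, 0.0015, 0.166, 0, 0, 0, 1], [0.0013, 0.0015, 0.166, 0, 0, 0, 1], [0.0013, 0.0015, 0.166, 0, 0, 0, 1], [0.0013, 0.0015, 0.166, 0, 0, 0, 1]]]}}

```text
time_s: 28.85
ee_pos: [0.4331, -0.0167, 0.0258]
eef_rot: [3.141, -0.001, -0.0]
force: [-0.7, 0.7, 3.0]
grip_width: 0.0412
grip_force: 30.0
```

>>> {"api": "arm_command", "payload": {"plan": [[[0, 0, 0, 0, 0, 0, 1], [0, 0, 0, 0, 0, 0, 1]]]}}

```text
time_s: 29.05
ee_pos: [0.4332, -0.0167, 0.0258]
eef_rot: [3.141, -0.001, -0.0]
force: [-0.8, -0.5, 5.8]
grip_width: 0.0412
grip_force: 30.0
```

```bash
python3 go.py 519.8 326.2 110 7.3
```

```text
187.3 rv [-1.000e-03 -2.000e-03  3.014e+00]
367.3 rv [ 0.001 -0.001 -0.128]
547.3 rv [-1.000e-03 -2.000e-03  3.014e+00]
shift [  86.6 -342.9  -84.5] q1,q6 [-0.12  1.45] t 29.05
```

To row units: -341 mm / 750 = -0.4547, 86.6 mm / 750 = 0.1155, -0.128 rad / 1.5708 = -0.0815.

>>> {"api": "arm_command", "payload": {"plan": [[[0, 0, -0.02, 0, 0, 0, 1], [0, 0, -0.06, 0, 0, 0, 1], [0.004, -0.0133, -0.0987, 0, 0, 0, 1], [0.0133, -0.0507, -0.112, 0, 0, 0, 1], [0.0267, -0.104, -0.1127, 0, 0, -0.0191, 1], [0.0413, -0.1627, -0.1127, 0, 0, -0.0382, 1], [0.056, -0.2213, -0.1127, 0, 0, -0.0573, 1], [0.0707, -0.28, -0.1127, 0, 0, -0.0815, 1], [0.0853, -0.3387, -0.1127, 0, 0, -0.0815, 1], [0.1, -0.396, -0.1127, 0, 0, -0.0815, 1], [0.112, -0.44, -0.1127, 0, 0, -0.0815, 1], [0.1155, -0.4547, -0.1127, 0, 0, -0.0815, 1]]]}}

```text
time_s: 30.25
ee_pos: [0.5194, 0.327, 0.1087]
eef_rot: [3.14, 0.001, 0.13]
force: [-0.2, -0.2, -2.5]
grip_width: 0.0415
grip_force: 30.0
```

To row units: 14 mm / 750 = 0.0187, 12 mm / 750 = 0.016.

>>> {"api": "arm_command", "payload": {"plan": [[[0, -0.002, 0, 0, 0, 0, 1], [0, -0.002, 0.0067, 0, 0, 0, 1], [0, -0.002, 0.016, 0, 0, 0, 1], [0, -0.002, 0.0187, 0, 0, 0, 1], [0, -0.002, 0.0187, 0, 0, 0, 1], [0, -0.002, 0.0187, 0, 0, 0, 1]]]}}

```text
time_s: 30.85
ee_pos: [0.5196, 0.3255, 0.0959]
eef_rot: [3.141, -0.0, 0.127]
force: [0.4, 0.5, -1.7]
grip_width: 0.0418
grip_force: 30.0
```

```bash
python3 heldx.py w21 36 15 22;python3 heldx.py w21 36 15 22; python3 go.py 519.8 326.2 96 7.3
```

```text
tool x centre -0.78 extent 42.33325481493355 top -35.761958980226936 world [518.8 325.4  95.9]
tilt [-3.  0.]
ee [519.6 325.5  95.9] [ 3.141 -0.     0.127] w 0.0418 t 30.85
tool x centre -0.77 extent 42.48624150107457 top -35.810460262467075 world [518.8 325.5  96. ]
tilt [-1. -0.]
ee [519.6 325.6  96. ] [ 3.141 -0.     0.127] w 0.0418 t 30.9
-532.7 rv [ 1.000e-03  1.000e-03 -3.141e+00]
-352.7 rv [ 0.001 -0.     0.   ]
-172.7 rv [ 1.000e-03  1.000e-03 -3.141e+00]
shift [ 0.3 -0.4  0. ] q1,q6 [0.5  1.94] t 30.95
```

View pics/w21.png

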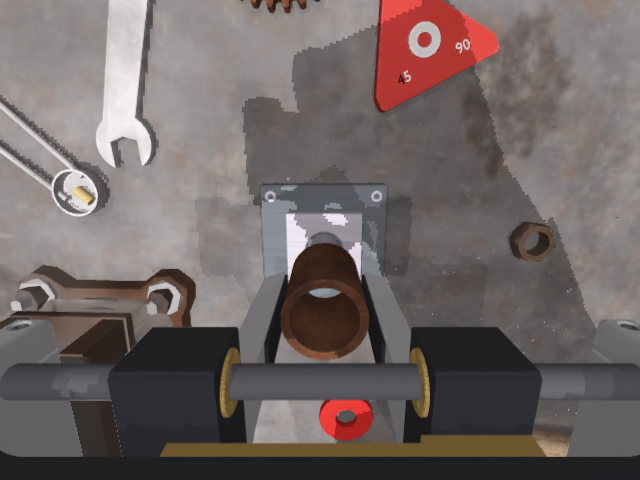

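Pipe held upright at (325,310) over the plate; centre within 0.5 mm of the plate. Lowering.

>>> {"api": "arm_command", "payload": {"plan": [[[0.0004, -0.0005, 0.0107, 0, 0, 0, 1], [0.0004, -0.0005, 0.024, 0, 0, 0, 1], [0.0004, -0.0005, 0.0347, 0, 0, 0, 1], [0.0004, -0.0005, 0.044, 0, 0, 0, 1], [0.0004, -0.0005, 0.052, 0, 0, 0, 1], [0.0004, -0.0005, 0.0573, 0, 0, 0, 1], [0.0004, -0.0005, 0.0613, 0, 0, 0, 1], [0.0004, -0.0005, 0.064, 0, 0, 0, 1], [0.0004, -0.0005, 0.0656, 0, 0, 0, 1], [0.0004, -0.0005, 0.0657, 0, 0, 0, 1], [0.0004, -0.0005, 0.0657, 0, 0, 0, 1]]]}}

```text
time_s: 32.05
ee_pos: [0.5198, 0.3263, 0.0466]
eef_rot: [3.141, -0.0, 0.128]
force: [0.8, 0.7, -1.8]
grip_width: 0.0415
grip_force: 30.0
```

```bash
python3 heldx.py w22 36 15 22
```

```text
tool x centre -0.81 extent 41.970722696255905 top -35.762225868287096 world [519.  326.1  46.6]
tilt [-1.  1.]
ee [519.8 326.3  46.6] [ 3.141 -0.     0.128] w 0.0415 t 32.05
```

To row units: -120 mm / 750 = -0.16, -115 mm / 750 = -0.1533.

>>> {"api": "arm_command", "payload": {"plan": [[[0, 0, 0.0005, 0, 0, 0, 1], [0, 0, 0.0005, 0, 0, 0, 1], [0, 0, 0.0005, 0, 0, 0, -0.3], [0, 0, 0.0005, 0, 0, 0, -0.3], [0, 0, 0.0005, 0, 0, 0, -0.3], [0, 0, -0.02, 0, 0, 0, -0.4], [0, 0, -0.0667, 0, 0, 0, -0.4], [0, 0, -0.12, 0, 0, 0, -0.4], [0, 0, -0.1533, 0, 0, 0, -0.4], [0, 0, -0.16, 0, 0, 0, -0.4], [0, 0, -0.16, 0, 0, 0, -0.4]]]}}

```text
time_s: 33.2
ee_pos: [0.5198, 0.3264, 0.1674]
eef_rot: [3.141, -0.002, 0.128]
force: [0.6, 0.2, -0.8]
grip_width: 0.0659
grip_force: 0.0
```

```bash
python3 look.py w23 519.3 326 30 79 85  519.3 326 45 18 22.5
python3 - <<'E'
from h import *
snap('scene','s9');snap('side','d9')
S=pts(load('s9'))
for lo,hi,r in((.051,.057,.025),(.034,.04,.03),(.027,.031,.038)): print(desc(region(S,.438,-.245,r,lo,hi)))
a=cv2.resize(load('s9')['p'][150:400,250:570],None,fx=1.5,fy=1.5);b=load('d9')['p'][150:390,160:460]
c=np.zeros((375,780,3),np.uint8);c[:,:480]=a;c[:240,480:]=b;cv2.imwrite('pics/fin.png',c)
E
```

```text
[519.3, 326.0, 30.0, 79.0, 85.0] (833, 'rect', [[518.7, 326.1], [41.7, 41.6], 4.7], 'circ', [array([518.6, 325.9]), np.float64(21.2)])
[519.3, 326.0, 45.0, 18.0, 22.5] (1440, 'rect', [[519.1, 325.9], [57.9, 58.1], 7.2], 'circ', [array([519.3, 326.1]), np.float64(40.5)])
ee [519.4 326.2 166. ] [3.14  0.    0.128] t 33.25 w 0.0658 gf 0.0 F [ 0.9 -0.3 -0.1]
table z -1.0279521935330216e-05
(260, 'rect', [[436.1, -245.5], [38.1, 35.5], 29.5], 'circ', [array([ 437.3, -245.5]), np.float64(20.2)])
(311, 'rect', [[431.5, -245.6], [41.2, 50.8], 6.2], 'circ', [array([ 437.1, -244.8]), np.float64(26.2)])
(273, 'rect', [[432.8, -246.1], [52.5, 61.1], 10.9], 'circ', [array([ 437.5, -244.8]), np.float64(31.9)])
```

View pics/fin.png

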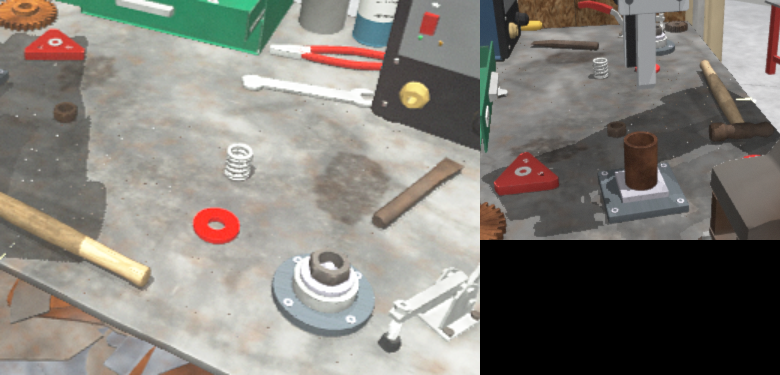

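The picture shows the race, cover and nut stacked level on the round jig at (325,285), and the plate and pipe on the square jig at (642,170). The spring, small nut and red decoys are where they were.

```bash
python3 -c "
from station import ctrl
print(ctrl.hand_in())"
```

```text
the job is handed in; nothing more can be done
None
```

Job handed in at about 33 s of the 138 s limit: race, cover and large nut are stacked on the round jig, and the pipe stands on the foot plate on the square jig, each part measured within about 1 mm of centre on the one below.

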